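# Unclamp a sawn billet from the bench jig

## Robot

A 6-joint arm with a two-finger parallel gripper is mounted at the origin on the work surface. World frame = base frame: x ahead of the robot, y to its left, z up, the work surface at z = 0. Lengths are in m, angles in rad, forces in N, time in s.
With the tool pointing down it reaches from about 0.375 to 0.975 m from the base axis. Payload 3.8 kg.
Tool frame: the origin (TCP) lies on the centre line of the jaws, within the pads' length; the fingertips stand 14 mm ahead of it and the grasp point (between the pads) lies 5 mm behind it; x points along the fingers, y is the direction in which the jaws open and shut, and the axes are right-handed (so a half turn about x gives the same grasp; the last joint's range is limited). The gripper opens to 88 mm and grips with 3 to 60 N. Pads are 18 mm wide; open, the fingers measure 123 mm over their backs; the gripper's body (75 mm by 187 mm) begins 45 mm behind the grasp point.
Start: joints at [1.294, 0.264, 1.604, -0, 1.274, -0.037], TCP at [0.16, 0.656, 0.253] pointing down, gripper open.
Joint ranges: [-2.63, 2.63], [-0.94, 2.18], [0.31, 2.57], [-1.31, 4.45], [0, 2.66], [-2.55, 2.55]. Speed limits (rad/s): [2.57, 2.57, 3.14, 3.14, 3.14, 3.14].

## Interface

Orientations are given as a 3x3 rotation matrix whose columns are the frame's x, y, z axes.
In Python, from plant import env, camera gives the robot as it stands.
- The arm moves only by the tool apply_moves, never from a script. Its argument "moves" is a list of rows, each a list of 5 numbers: the shift along the world's x, y, z in m, then the turn about the world's z in rad, then the opening, from -1 (shut) to 1 (fully open). A call has 1 to 20 rows; each row shifts and turns the commanded pose from where the row before left it; what a row does not reach is not made up. A row lasts 1/10 s, in which the tool goes at most 50 mm and 8.59 degrees, less where a joint would pass 70% of its speed; a pose out of reach is approached as far as the arm can. A call is refused whole if a number of a shift passes 0.05 or a number of a turn 0.15, either way. A call with a gripper value outside its range is refused whole. The fingers move at their own pace and stop on an object; "squeeze" is the grip in N (left out, the last holds). Time passes only in rows, so rows that do not move let the fingers close. It gives the time, the measured TCP pose, the force and the opening at its end, in the units of the state.
- env.get_state(): the state, without advancing time (a new reading comes with each control period).
- camera(name): name is "scene" or "top" or "wrist"; returns a dict with "img" (420x560x3 uint8, red, green, blue), "intrinsics" (3x3 intrinsics, pixels), "origin" and "attitude" of the camera in the world. Camera axes: x right, y down, z forward; pixel columns grow to the right and rows downward; lengths in m; the calibration is good to about 2 mm. A picture is of the moment at which its call begins. There is no depth.
- env.sign_off(): hands the job in, once; it reports no verdict.
The state is a dict: "t": time; "joint_positions": joint angles; "qvel": joint speeds; "effort": joint torques, N m; "tcp_pos": TCP position; "ee_rot": TCP orientation; "ft_force": force on the tool from outside, world axes, zero at the start; "ft_torque": the same for the moment, N m; "grip_width": finger opening in m.
Only numpy, scipy, OpenCV 4.12 (cv2) and the standard library are available. Lean on these libraries where they do the work, as an engineer would, in place of code of your own. Each camera call takes 0.05 s, during which the arm holds its last target.

## Task

The short wooden billet clamped in the sawing jig has been cut to length. Swing the jig's sprung clamp arm up and over until it stays open by itself, then lift the billet out of the jig and put it lying flat in the slatted kindling crate, leaving the clamp open.

Things in the scene. Friction and masses are not known exactly. Their poses are not given: they have to be found in the camera images.
- clamp (a joint): Hinge angle of the jig's clamp arm, rad. 0 = shut, its rubber foot pressing on the billet (6 N); grows as the arm swings up and over. Over-centre spring: let go below 1.1 rad the arm may snap shut; beyond that it springs open to its stop at 1.75 rad and stays. Lifting takes about 4 N at the handle bar.
- clamp_grip (a point): Grip point on the arm's handle: a level round bar 15 mm thick, sticking out sideways at the arm's free end; free 25 mm either way along y (y: along the bar, away from the arm). On the bar's axis, 88 mm above the bench when shut. Turns with the arm: x along the arm to the hinge, z up when shut. Hinge axis parallel to y through x +125, z -6 mm in this frame; opening carries the bar up and over it.
- billet_center (a point): Centre of the wooden billet under the jig's clamp arm, lengthwise along the arm: 160 mm long (x), 36 wide (y), 40 high (z), underside 30 mm above the bench. Its middle 80 mm is free on both sides down to the jig's board (18 mm above the bench); towards the ends low cheeks reach 12 mm up its sides. Nothing is above it once the arm is open. Other, loose billets on the bench are not it.
- crate_in (a point): Centre of the inner floor of the shallow slatted plywood kindling crate, fixed on the bench, empty: outside 220 mm (x) by 300 mm (y) by 55 mm high, walls and floor 8 mm thick. z is up.
Mind the look-alikes: they are no part of the job. Leave any green, purple or turquoise look-alike of the part that bears billet_center alone.

How it is judged:
On the way:
1. the clamp arm is swung up past its hold-open point (beyond 1.3 rad) while the billet still lies in the jig (moved under 30 mm) (value of joint clamp above 1.3 rad and distance of billet_center from where it was at the start of the episode below 0.03 m), for 0.2 s.
At the end, for the whole second after the job is handed in: The clamp arm stands open by itself (beyond 1.3 rad), and the billet lies at rest in the crate, within its walls, its length level to about 12 degrees and its centre less than 30 mm above the crate's floor (value of joint clamp above 1.3 rad and x of billet_center in the frame of crate_in between -0.1 and 0.1 m and y of billet_center in the frame of crate_in between -0.14 and 0.14 m and z of billet_center in the frame of crate_in below 0.03 m and angle between billet_center's own x axis and vertical between 1.35 and 1.79 rad and linear speed of billet below 0.02 m/s); the robot touches nothing.
It also fails if it takes over 54 s, if anything falls off the work surface, if the arm or the gripper's body presses on something with over 40 N, if the wrist force passes 120 N, or if a joint passes its speed limit or range.

## Working session

There is one attempt and no reset: what is moved stays moved. The work goes in short steps, Python scripts to look and compute and a tool call to move; the robot and the scene stay as the last step left them, time stands still between calls to the robot, and variables do not carry over. Pictures are saved under pics/ and viewed, and the job is handed in when it is done.

Besides the shell and the picture viewer there is one more tool, called after "Call:" as name([rows], argument=value, ...), one row to a line, values as JSON. apply_moves: Moves the arm, as the interface text tells. Its arguments: {"type":"object","properties":{"moves":{"type":"array","items":{"type":"array","items":{"type":"number"}}},"squeeze":{"type":"number"}},"required":["moves"]}

```bash
mkdir -p pics; ls; cat > h.py <<'E'
import numpy as np, cv2
from plant import env, camera
def snap(n,tag):
    c=camera(n); cv2.imwrite(f'pics/{tag}.png',c['img'][:,:,::-1]); np.savez(f'pics/{tag}.npz',**{k:np.array(c[k]) for k in c}); return c
def ray(c,u,v):
    K=np.array(c['intrinsics']);d=np.array(c['attitude'])@np.linalg.inv(K)@np.array([u,v,1.]);return np.array(c['origin']),d/np.linalg.norm(d)
def onz(c,u,v,z):
    o,d=ray(c,u,v);return o+d*(z-o[2])/d[2]
def proj(c,p):
    q=np.array(c['attitude']).T@(np.array(p)-np.array(c['origin']));q=np.array(c['intrinsics'])@q;return q[:2]/q[2]
E
python3 - <<'E'
from h import *
np.set_printoptions(precision=4,suppress=True)
for n in ['scene','top','wrist']:
    c=snap(n,n+'0'); print(n,c['origin'],np.array(c['attitude']).tolist(),np.array(c['intrinsics']).tolist())
s=env.get_state();print(s)
E
```

```text
pics
scene [1.4115 0.2059 0.8561] [[-0.21079903164448952, 0.6277054473447533, -0.7493661585843522], [0.977454870512685, 0.14481841576700058, -0.1536541654683212], [0.01207246324391152, -0.7648617507945205, -0.6440813285624458]] [[461.4491077231679, 0.0, 271.8907512192556], [0.0, 461.4491077231679, 200.4305707309683], [0.0, 0.0, 1.0]]
top [0.4298 0.046  1.4715] [[-0.012237964857479558, -0.9994197502697096, 0.03178671085498684], [-0.9998906006454882, 0.011967241520887177, -0.00869320833671506], [0.008307764858966088, -0.03188962058746077, -0.9994568690753173]] [[528.2753892173736, 0.0, 281.14611933516284], [0.0, 528.2753892173736, 216.78153217630378], [0.0, 0.0, 1.0]]
wrist [0.0938 0.6712 0.3842] [[0.23676581279921782, 0.9365932818033293, 0.2583311331806407], [0.9715638224217523, -0.2275895256680595, -0.06532033961501126], [-0.002385131182657103, 0.2664508065047952, -0.9638455679527631]] [[372.32621982159793, 0.0, 283.5702170637937], [0.0, 372.32621982159793, 209.39026089054428], [0.0, 0.0, 1.0]]
{'t': 0.15, 'joint_positions': array([ 1.2941,  0.2646,  1.6051, -0.    ,  1.2737, -0.0369]), 'qvel': array([-0.0003, -0.003 , -0.0045, -0.0015, -0.0014, -0.0031]), 'effort': array([ -0.    , -50.2856, -35.7468,   0.0729,   0.025 ,  -0.0001]), 'tcp_pos': array([0.1602, 0.6552, 0.2517]), 'ee_rot': array([[-0.0005,  0.2375,  0.9714],
       [-0.0016,  0.9714, -0.2375],
       [-1.    , -0.0017, -0.    ]]), 'ft_force': array([0.7487, 0.0881, 0.9309]), 'ft_torque': array([0.0172, 0.0303, 0.0543]), 'grip_width': 0.08849822973437775}
```

View pics/scene0.png

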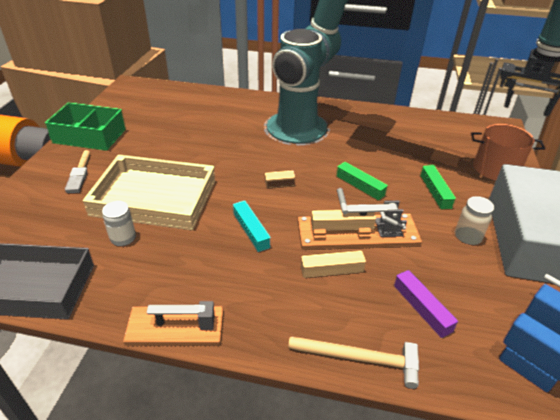

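View pics/top0.png

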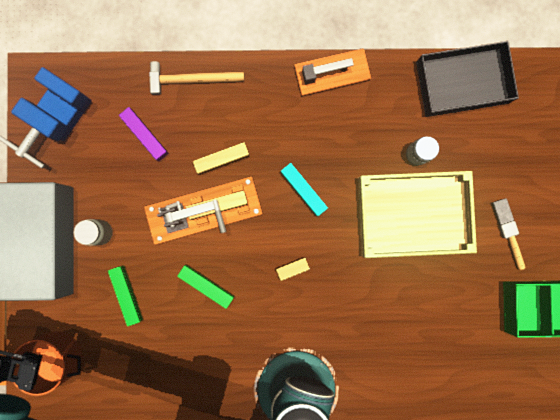

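View pics/wrist0.png

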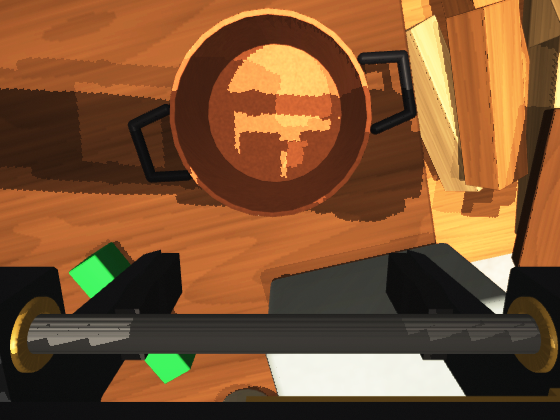

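The scene picture shows the jig at about (360,222), with the crate at (153,192) and loose billets around them. In the top picture the jig is at (203,210), with its hinge at the left and the handle bar at about (221,217). The crate is at (417,215). I'll zoom in for details.

```bash
python3 - <<'E'
import cv2
a=cv2.imread('pics/top0.png')[165:255,130:280];cv2.imwrite('pics/z1.png',cv2.resize(a,None,fx=5,fy=5,interpolation=cv2.INTER_CUBIC))
a=cv2.imread('pics/scene0.png')[175:260,285:435];cv2.imwrite('pics/z2.png',cv2.resize(a,None,fx=5,fy=5,interpolation=cv2.INTER_CUBIC))
E
```

```text
(no output)
```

View pics/z1.png

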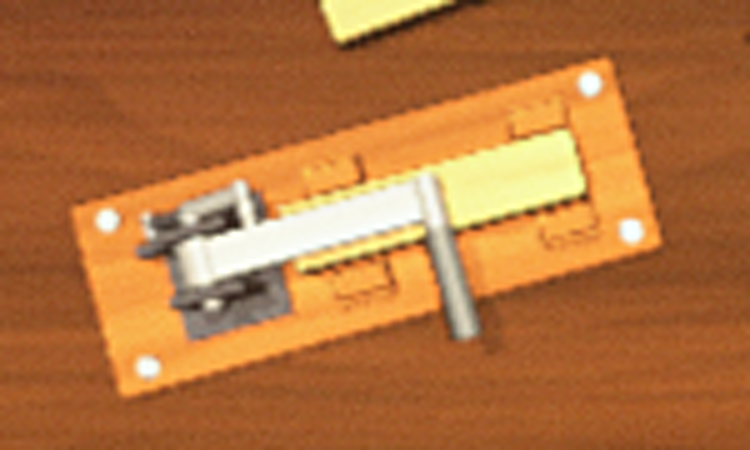

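View pics/z2.png

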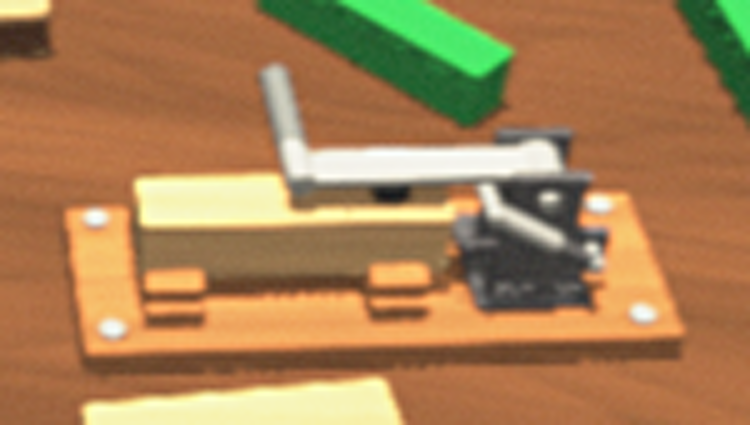

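```bash
python3 - <<'E'
from h import *
np.set_printoptions(precision=4,suppress=True)
c=dict(np.load('pics/top0.npz'));s=dict(np.load('pics/scene0.npz'))
T=lambda u,v:((u+.5)/5-.5+130,(v+.5)/5-.5+165)
S=lambda u,v:((u+.5)/5-.5+285,(v+.5)/5-.5+175)
B={k:onz(c,*T(*p),.018) for k,p in dict(ul=(72,208),ur=(608,57),lr=(662,243),ll=(122,396)).items()}
print('board',B,np.mean(list(B.values()),0))
d=B['ul']-B['ur']+B['ll']-B['lr'];print('axis to hinge yaw',np.degrees(np.arctan2(d[1],d[0])))
P={k:onz(c,*T(*p),.07) for k,p in dict(ur=(572,130),lr=(585,193),ul=(283,207),ll=(300,270)).items()}
print('billet',P,np.mean(list(P.values()),0)); d=P['ul']-P['ur']+P['ll']-P['lr'];print(np.degrees(np.arctan2(d[1],d[0])),np.linalg.norm(d)/2)
Q=[onz(c,*T(*p),.088) for p in [(428,178),(437,215),(467,335),(190,255)]];print('bar root,arm edge,tip,hinge',Q)
# scene checks
for p in [(273,68),(298,175)]: print('scene bar tip/root',onz(s,*S(*p),.09))
P2={k:onz(s,*S(*p),.07) for k,p in dict(a=(135,178),b=(140,225),c=(450,215)).items()};print(P2)
# crate : outer rim corners z=.055
r=[onz(c,u,v,.055) for u,v in [(361,174),(472,171),(476,255),(363,258)]];print('crate',r,np.mean(r,0))
E
python3 - <<'E'
import cv2
a=cv2.imread('pics/top0.png')[155:275,345:495];cv2.imwrite('pics/z3.png',cv2.resize(a,None,fx=5,fy=5,interpolation=cv2.INTER_CUBIC))
E
```

```text
board {'ul': array([0.5096, 0.41  , 0.018 ]), 'ur': array([0.5895, 0.1146, 0.018 ]), 'lr': array([0.4865, 0.086 , 0.018 ]), 'll': array([0.4061, 0.383 , 0.018 ])} [0.4979 0.2484 0.018 ]
axis to hinge yaw 105.14702146825942
billet {'ur': array([0.5451, 0.1317, 0.07  ]), 'lr': array([0.5115, 0.1251, 0.07  ]), 'ul': array([0.506 , 0.2853, 0.07  ]), 'll': array([0.4724, 0.2765, 0.07  ])} [0.5088 0.2047 0.07  ]
104.38856457396166 0.15743677698303354
bar root,arm edge,tip,hinge [array([0.5193, 0.2063, 0.088 ]), array([0.4999, 0.2017, 0.088 ]), array([0.4368, 0.1866, 0.088 ]), array([0.4804, 0.331 , 0.088 ])]
scene bar tip/root [0.4302 0.1875 0.09  ]
scene bar tip/root [0.5142 0.2087 0.09  ]
{'a': array([0.5121, 0.1267, 0.07  ]), 'b': array([0.5472, 0.1344, 0.07  ]), 'c': array([0.5044, 0.2872, 0.07  ])}
crate [array([ 0.5875, -0.1827,  0.055 ]), array([ 0.5923, -0.4827,  0.055 ]), array([ 0.3659, -0.4881,  0.055 ]), array([ 0.3617, -0.1842,  0.055 ])] [ 0.4769 -0.3345  0.055 ]
```

View pics/z3.png

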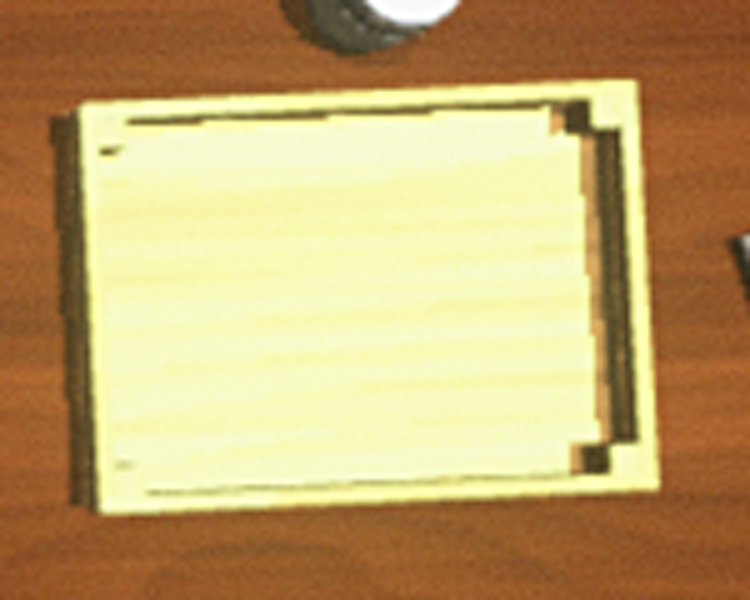

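Call:
apply_moves([
  [0.005,-0.03,0.005,0.025,1],
  [0.012,-0.028,0,0.025,1],
  [0.015,-0.025,-0.003,0.025,1],
  [0.016,-0.024,-0.003,0.025,1],
  [0.016,-0.023,-0.003,0.025,1],
  [0.016,-0.023,-0.003,0.025,1],
  [0.016,-0.023,-0.003,0.025,1],
  [0.016,-0.023,-0.003,0.025,1],
  [0.016,-0.023,-0.003,0.025,1],
  [0.016,-0.023,-0.003,0.025,1],
  [0.016,-0.023,-0.003,0.025,1],
  [0.016,-0.023,-0.003,0.025,1],
  [0.016,-0.023,-0.003,0.025,1],
  [0.016,-0.023,-0.003,0.025,1],
  [0.016,-0.023,-0.003,0.025,1],
  [0.016,-0.023,-0.003,0.025,1],
  [0.016,-0.023,-0.003,0.025,1],
  [0.016,-0.023,-0.003,0.025,1],
  [0.016,-0.02,-0.003,0.025,1],
  [0.016,-0.014,-0.003,0.025,1],
])

```text
t: 2.15
tcp_pos: [0.4646, 0.1912, 0.2033]
ee_rot: [[-0.0, -0.258, 0.966], [-0.0, 0.966, 0.258], [-1.0, -0.0, -0.001]]
ft_force: [-0.4, 0.0, 0.3]
grip_width: 0.0884
```

```bash
python3 - <<'E'
from h import *
np.set_printoptions(precision=4,suppress=True)
c=snap('wrist','wrist1');s=env.get_state();print(s['tcp_pos'],s['ee_rot'],s['t'],s['joint_positions'])
print(proj(c,[.468,.1943,.088]),proj(c,[.4355,.187,.088]),proj(c,[.519,.206,.088]),proj(c,[.5085,.206,.07]))
E
```

```text
[0.4665 0.1899 0.203 ] [[ 0.0011 -0.2578  0.9662]
 [-0.0018  0.9662  0.2578]
 [-1.     -0.002   0.0006]] 2.2 [ 0.3384 -0.0243  2.0194 -0.0023  1.146  -1.4923]
[287.1767 215.0641] [289.3028 167.3867] [284.442  283.7128] [287.9333 261.0184]
```

View pics/wrist1.png

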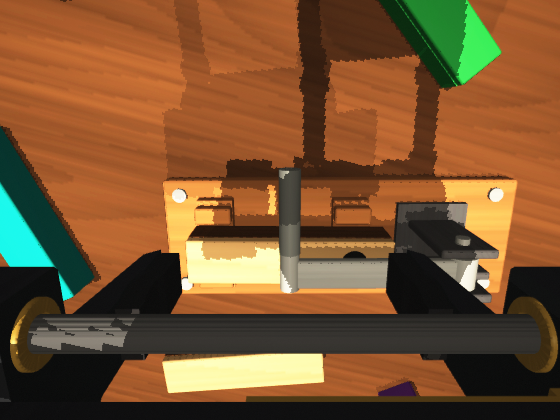

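Wrist view: the bar tip is at (289,168) and the arm's edge is at about row 258. My estimate projected to (289,167), which agrees. Next I go down and grip the bar.

Call:
apply_moves([
  [0.001,0.002,-0.015,0,1],
  [0.001,0.002,-0.015,0,1],
  [0,0,-0.015,0,1],
  [0,0,-0.015,0,1],
  [0,0,-0.015,0,1],
  [0,0,-0.015,0,1],
  [0,0,-0.015,0,1],
  [0,0,-0.01,0,1],
  [0,0,-0.005,0,1],
  [0,0,0,0,1],
  [0,0,0,0,-0.3],
  [0,0,0,0,-0.5],
  [0,0,0,0,-1],
  [0,0,0,0,-1],
  [0,0,0,0,-1],
  [0,0,0,0,-1],
  [0,0,0,0,-1],
  [0,0,0,0,-1],
], squeeze=25)

```text
t: 4.0
tcp_pos: [0.4663, 0.1966, 0.0837]
ee_rot: [[0.0, -0.257, 0.966], [-0.0, 0.966, 0.257], [-1.0, -0.0, -0.0]]
ft_force: [0.1, -0.2, 0.3]
grip_width: 0.0265
```

```bash
python3 - <<'E'
from h import *
np.set_printoptions(precision=4,suppress=True)
c=snap('wrist','wrist2');s=env.get_state();print(s['tcp_pos'],s['ft_force'],s['grip_width'],s['t'])
# arc shifts from actual
e=np.array([-.2585,.966]);p0=np.array([-.125,.006]);R=np.hypot(*p0);f=np.arctan2(p0[1],p0[0])
for th in np.arange(0,1.76,.1):
    a=f-th;q=np.array([R*np.cos(a),R*np.sin(a)])-p0;print(round(th,2),q[0]*e,q[1])
E
```

```text
[0.4663 0.1967 0.0837] [-0.1677  0.3758 -0.7265] 0.02235005106463882 4.05
0.0 [-0.  0.] 1.3877787807814457e-17
0.1 [-0.0003  0.0012] 0.012449202072521698
0.2 [-0.001   0.0036] 0.02471406581643014
0.3 [-0.0019  0.0071] 0.03667204476742108
0.4 [-0.0032  0.0118] 0.048203658752598626
0.5 [-0.0047  0.0176] 0.059193687696867635
0.6 [-0.0065  0.0244] 0.06953232286383751
0.7 [-0.0086  0.0321] 0.07911626402841833
0.8 [-0.0109  0.0408] 0.08784975161852333
0.9 [-0.0134  0.0502] 0.09564552351305941
1.0 [-0.0162  0.0604] 0.1024256869361959
1.1 [-0.019   0.0711] 0.10812249673623289
1.2 [-0.022   0.0824] 0.11267903227276335
1.3 [-0.0252  0.094 ] 0.11604976614889666
1.4 [-0.0283  0.1059] 0.11820101910595898
1.5 [-0.0316  0.118 ] 0.11911129653551303
1.6 [-0.0348  0.1301] 0.11877150324638042
1.7 [-0.038   0.1421] 0.11718503434078542
```

View pics/wrist2.png

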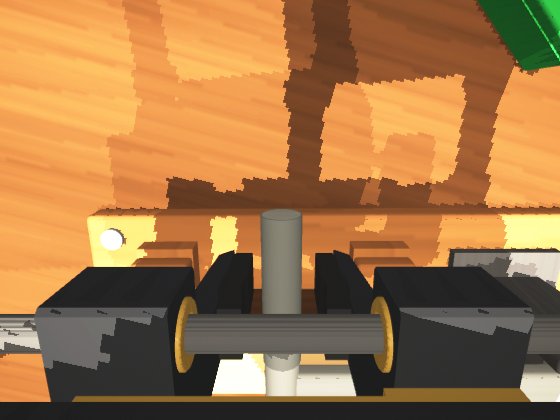

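The bar lies between the pads, at about (281,250), and the fingers are still closing. I let them finish.

Call:
apply_moves([
  [0,-0.002,0,0,-1],
  [0,0,0,0,-1],
  [0,0,0,0,-1],
  [0,0,0,0,-1],
  [0,0,0,0,-1],
])

```text
t: 4.55
tcp_pos: [0.4661, 0.1957, 0.0838]
ee_rot: [[-0.0, -0.257, 0.967], [0.002, 0.967, 0.257], [-1.0, 0.002, 0.0]]
ft_force: [-1.5, 4.6, 0.1]
grip_width: 0.0129
```

Call:
apply_moves([
  [0,0.002,0.006,0,-1],
  [0,0.001,0.0064,0,-1],
  [-0.0005,0.001,0.0062,0,-1],
  [-0.0005,0.0015,0.0061,0,-1],
  [-0.0005,0.0017,0.006,0,-1],
  [-0.0005,0.0019,0.006,0,-1],
  [0,0,0,0,-1],
], squeeze=30)

```text
t: 5.25
tcp_pos: [0.4639, 0.204, 0.1213]
ee_rot: [[-0.0, -0.258, 0.966], [0.0, 0.966, 0.258], [-1.0, 0.0, -0.0]]
ft_force: [-0.0, -2.6, -3.2]
grip_width: 0.0124
```

```bash
python3 - <<'E'
from h import *
np.set_printoptions(precision=4,suppress=True)
c=snap('scene','scene3');s=env.get_state();print(s['tcp_pos'],s['ft_force'],s['grip_width'],s['t'])
a=cv2.imread('pics/scene3.png')[100:280,250:450];cv2.imwrite('pics/z4.png',cv2.resize(a,None,fx=3,fy=3,interpolation=cv2.INTER_CUBIC))
E
```

```text
[0.464  0.2038 0.1209] [-0.3358 -3.2734 -2.8729] 0.012186461539059255 5.3
```

View pics/z4.png

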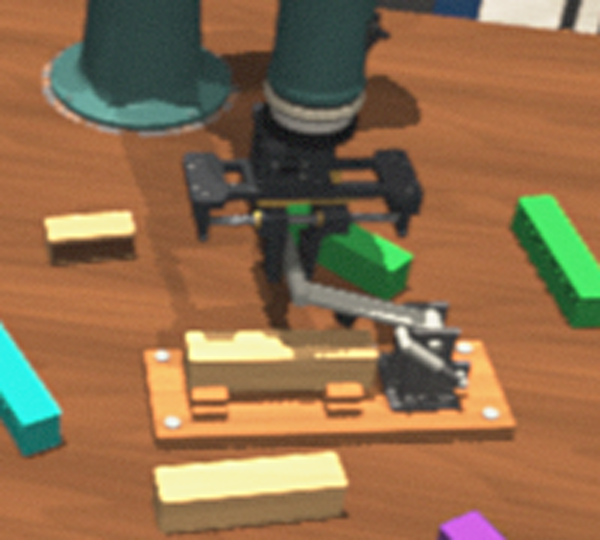

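The arm follows: the handle is up at about (298,290) in the zoom, and the billet is still in the jig. I continue along the arc.

Call:
apply_moves([
  [-0.0006,0.0023,0.0058,0,-1],
  [-0.0006,0.0024,0.0058,0,-1],
  [-0.0007,0.0029,0.0055,0,-1],
  [-0.0008,0.0029,0.0055,0,-1],
  [-0.0009,0.0034,0.0052,0,-1],
  [-0.0009,0.0034,0.0051,0,-1],
  [-0.001,0.0038,0.0048,0,-1],
  [-0.0011,0.0039,0.0048,0,-1],
  [-0.0011,0.0043,0.0044,0,-1],
  [-0.0012,0.0044,0.0043,0,-1],
  [-0.0012,0.0047,0.0039,0,-1],
  [-0.0013,0.0047,0.0039,0,-1],
  [-0.0014,0.0051,0.0034,0,-1],
  [-0.0014,0.0051,0.0034,0,-1],
  [0,0,0,0,-1],
])

```text
t: 6.8
tcp_pos: [0.4486, 0.2601, 0.1827]
ee_rot: [[-0.003, -0.257, 0.966], [0.004, 0.966, 0.257], [-1.0, 0.005, -0.001]]
ft_force: [4.8, 14.1, -26.4]
grip_width: 0.0109
```

```bash
python3 - <<'E'
from h import *
np.set_printoptions(precision=4,suppress=True)
c=snap('scene','scene4');w=snap('wrist','wrist4');s=env.get_state();print(s['tcp_pos'],s['ft_force'],s['grip_width'],s['t'])
a=cv2.imread('pics/scene4.png')[80:260,270:450];a=cv2.resize(a,None,fx=3,fy=3,interpolation=cv2.INTER_CUBIC)
cv2.imwrite('pics/z5.png',a)
E
```

```text
[0.4486 0.2598 0.1826] [  5.8579  14.7183 -26.6823] 0.011018964809897254 6.9
```

View pics/z5.png

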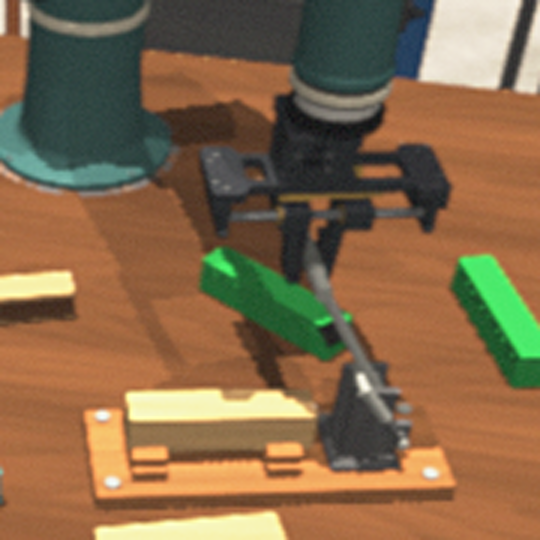

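View pics/wrist4.png

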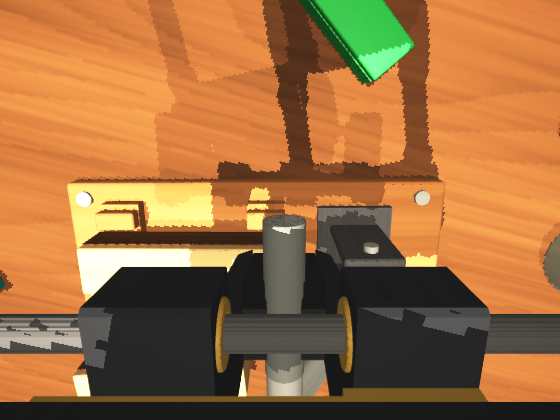

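The grip holds: the bar is between the pads at (283,260) in the wrist view. The force is radial, about 30 N towards the hinge, so I ease inward as the arc continues.

Call:
apply_moves([
  [-0.0005,0.002,-0.002,0,-1],
  [-0.0005,0.001,-0.002,0,-1],
  [-0.0014,0.0053,0.0024,0,-1],
  [-0.0014,0.0054,0.0024,0,-1],
  [-0.0015,0.0056,0.002,0,-1],
  [-0.0015,0.0056,0.002,0,-1],
  [0,0,0,0,-1],
])

```text
t: 7.6
tcp_pos: [0.4426, 0.2828, 0.1907]
ee_rot: [[-0.001, -0.258, 0.966], [0.0, 0.966, 0.258], [-1.0, 0.001, -0.001]]
ft_force: [-1.2, 0.8, -10.0]
grip_width: 0.0107
```

Call:
apply_moves([
  [-0.0016,0.0057,0.001,0,-1],
  [-0.0016,0.0058,0.001,0,-1],
  [-0.0016,0.0059,0.0008,0,-1],
  [-0.0016,0.006,0.0006,0,-1],
  [-0.0016,0.006,0.0003,0,-1],
  [-0.0016,0.006,0,0,-1],
  [-0.0016,0.006,-0.0004,0,-1],
  [0,0,0,0,-1],
])

```text
t: 8.4
tcp_pos: [0.4317, 0.3242, 0.1942]
ee_rot: [[-0.0, -0.258, 0.966], [0.0, 0.966, 0.258], [-1.0, 0.0, -0.0]]
ft_force: [-1.7, -0.9, -8.8]
grip_width: 0.0102
```

Call:
apply_moves([
  [-0.0016,0.006,-0.0006,0,-1],
  [-0.0016,0.006,-0.0008,0,-1],
  [0,0,0,0,1],
  [0,0,0,0,1],
  [0,0,0,0,1],
  [0,0,0,0,1],
  [0,0,0,0,1],
  [0,0,0,0,1],
  [0,0,0,0,1],
  [0,0,0,0,1],
])

```text
t: 9.4
tcp_pos: [0.429, 0.3353, 0.1929]
ee_rot: [[0.0, -0.257, 0.966], [-0.0, 0.966, 0.257], [-1.0, -0.0, 0.0]]
ft_force: [-0.3, 0.2, 0.9]
grip_width: 0.0725
```

```bash
python3 - <<'E'
from h import *
np.set_printoptions(precision=4,suppress=True)
w=snap('wrist','wrist5');s=env.get_state();print(s['tcp_pos'],s['ft_force'],s['grip_width'],s['t'])
E
```

```text
[0.4289 0.3353 0.1929] [ 0.6166 -0.1639 -0.19  ] 0.07612450241334115 9.45
```

View pics/wrist5.png

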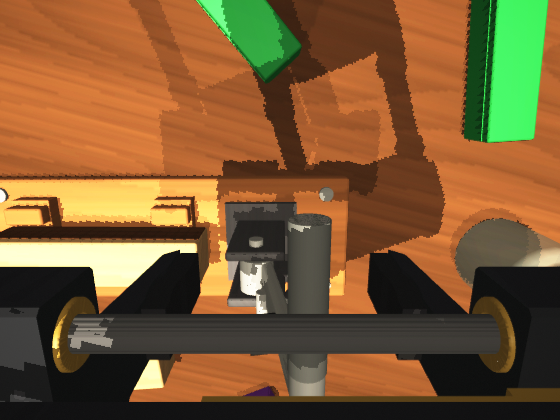

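Released. The bar is free between the fingers at (308,290), and the clamp stays open. I rise and move over the billet, turning -90°.

Call:
apply_moves([
  [0,0,0.02,0,1],
  [0,0,0.025,0,1],
  [0,0,0.025,0,1],
  [0.005,-0.008,0.02,-0.1,1],
  [0.005,-0.008,0,-0.1,1],
  [0.005,-0.008,0,-0.1,1],
  [0.005,-0.008,0,-0.1,1],
  [0.005,-0.008,0,-0.1,1],
  [0.005,-0.008,0,-0.1,1],
  [0.005,-0.008,0,-0.1,1],
  [0.005,-0.008,0,-0.1,1],
  [0.005,-0.008,0,-0.1,1],
  [0.005,-0.008,0,-0.1,1],
  [0.005,-0.008,0,-0.1,1],
  [0.005,-0.008,0,-0.1,1],
  [0.005,-0.008,-0.02,-0.1,1],
  [0.005,-0.008,-0.025,-0.1,1],
  [0.005,-0.009,-0.025,-0.1,1],
  [0.0045,-0.008,-0.02,-0.071,1],
])

```text
t: 11.35
tcp_pos: [0.5081, 0.2058, 0.1914]
ee_rot: [[-0.001, 0.967, 0.254], [-0.0, 0.254, -0.967], [-1.0, -0.001, 0.0]]
ft_force: [-0.2, -0.2, 0.2]
grip_width: 0.0883
```

```bash
python3 - <<'E'
from h import *
np.set_printoptions(precision=4,suppress=True)
w=snap('wrist','wrist6');c=snap('scene','scene6');s=env.get_state();print(s['tcp_pos'],s['ee_rot'],s['joint_positions'],s['t'])
e=np.array([-.2588,.966,0]);y=np.array([-.966,-.2588,0]);b=np.array([.5085,.206,.05])
for sx in(-1,1):
  for sy in (-1,1): print(sx,sy,proj(w,b+sx*.08*e+sy*.018*y+[0,0,.02]))
E
```

```text
[0.5064 0.2048 0.1893] [[-0.0062  0.9667  0.2558]
 [-0.0025  0.2558 -0.9667]
 [-1.     -0.0067  0.0009]] [ 0.3389  0.0749  1.9444 -0.0004  1.1291  0.0803] 11.45
-1 -1 [308.5468 307.1857]
-1 1 [261.3869 307.3542]
1 -1 [311.8276  86.7314]
1 1 [256.3322  87.0027]
```

View pics/wrist6.png

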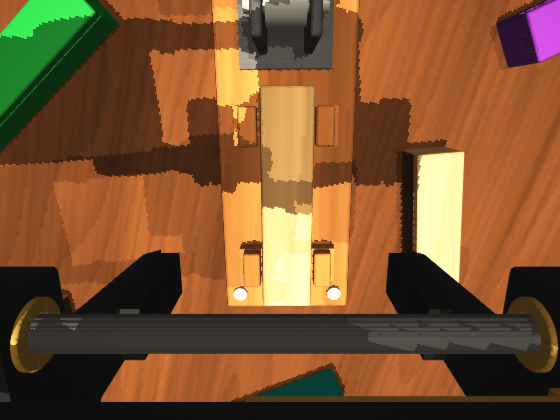

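View pics/scene6.png

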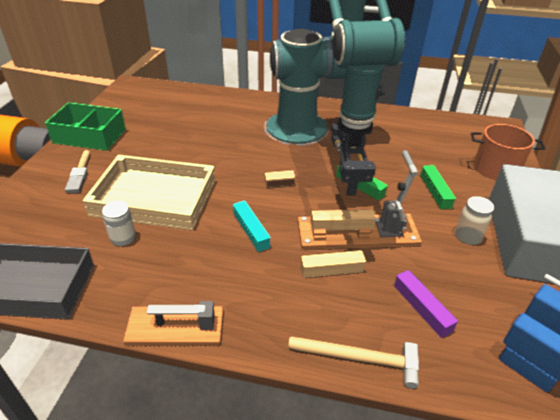

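The clamp stands open, with its bar at about (408,160) in the scene view. In the wrist view the billet's edges are at columns 262–314, 1–2 mm off the estimate. I go down and grip it.

Call:
apply_moves([
  [0.002,0.001,-0.02,0,1],
  [0.001,0,-0.02,0,1],
  [0,0,-0.02,0,1],
  [0,0,-0.02,0,1],
  [0,0,-0.02,0,1],
  [0,0,-0.02,0,1],
  [0,0,-0.015,0,1],
  [0,0,-0.008,0,1],
  [0,0,0,0,1],
  [0,0,0,0,-1],
  [0,0,0,0,-1],
  [0,0,0,0,-1],
  [0,0,0,0,-1],
  [0,0,0,0,-1],
  [0,0,0,0,-1],
  [0,0,0,0,-1],
  [0,0,0,0,-1],
  [0,0,0,0,-1],
  [0,0,0,0,-1],
  [0,0,0,0,-1],
], squeeze=40)

```text
t: 13.45
tcp_pos: [0.5113, 0.2073, 0.0499]
ee_rot: [[-0.0, 0.966, 0.257], [-0.0, 0.257, -0.966], [-1.0, -0.0, 0.0]]
ft_force: [-0.6, -0.5, 1.7]
grip_width: 0.0357
```

Call:
apply_moves([
  [0,0,0.005,0,-1],
  [0,0,0.01,0,-1],
  [0,0,0.015,0,-1],
  [0,0,0.02,0,-1],
  [0,0,0.02,0,-1],
  [0,0,0.02,0,-1],
  [0,0,0.02,0,-1],
  [0,0,0.02,0,-1],
  [0,0,0.015,0,-1],
  [0,0,0,0,-1],
])

```text
t: 14.45
tcp_pos: [0.5134, 0.2081, 0.1987]
ee_rot: [[0.006, 0.966, 0.257], [0.002, 0.257, -0.966], [-1.0, 0.006, -0.001]]
ft_force: [-0.0, -0.6, -0.5]
grip_width: 0.0355
```

```bash
python3 - <<'E'
from h import *
np.set_printoptions(precision=4,suppress=True)
c=snap('scene','scene7');s=env.get_state();print(s['tcp_pos'],s['ft_force'],s['grip_width'],s['t'])
E
```

```text
[0.5124 0.2077 0.1968] [ 0.2098 -0.5661 -1.3496] 0.035676658613591636 14.5
```

View pics/scene7.png

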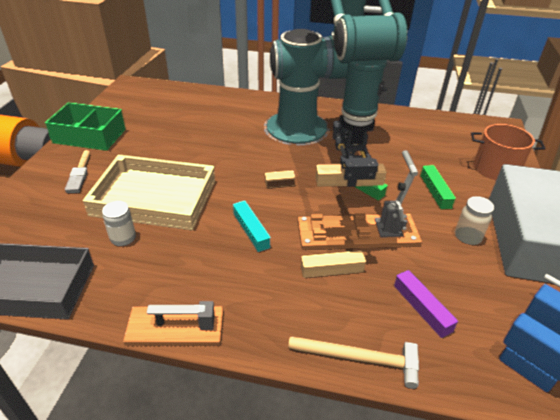

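The billet is held, at (345,173) in the scene view, and the jig is empty with its clamp open. I move on to the crate.

Call:
apply_moves([
  [-0.002,-0.015,0,-0.012,-1],
  [-0.002,-0.025,0,-0.012,-1],
  [-0.002,-0.028,0,-0.012,-1],
  [-0.002,-0.028,0,-0.012,-1],
  [-0.002,-0.028,0,-0.012,-1],
  [-0.002,-0.028,0,-0.012,-1],
  [-0.002,-0.028,0,-0.012,-1],
  [-0.002,-0.028,0,-0.012,-1],
  [-0.002,-0.028,0,-0.012,-1],
  [-0.002,-0.028,0,-0.012,-1],
  [-0.002,-0.028,0,-0.012,-1],
  [-0.002,-0.028,0,-0.012,-1],
  [-0.002,-0.028,0,-0.012,-1],
  [-0.002,-0.028,0,-0.012,-1],
  [-0.002,-0.028,0,-0.012,-1],
  [-0.002,-0.028,0,-0.012,-1],
  [-0.002,-0.028,0,-0.012,-1],
  [-0.001,-0.028,0,-0.012,-1],
  [-0.001,-0.028,0,-0.012,-1],
  [0,-0.026,0,-0.012,-1],
])

```text
t: 16.5
tcp_pos: [0.4733, -0.3357, 0.1929]
ee_rot: [[-0.003, 1.0, 0.018], [0.002, 0.018, -1.0], [-1.0, -0.003, -0.002]]
ft_force: [1.0, 0.6, -0.8]
grip_width: 0.0356
```

```bash
python3 - <<'E'
from h import *
np.set_printoptions(precision=4,suppress=True)
w=snap('wrist','wrist8');s=env.get_state();print(s['tcp_pos'],s['ee_rot'],s['grip_width'],s['t'])
E
```

```text
[ 0.4735 -0.3395  0.1932] [[-0.0023  0.9999  0.0169]
 [-0.0019  0.0169 -0.9999]
 [-1.     -0.0023  0.0018]] 0.036118905960790273 16.55
```

View pics/wrist8.png

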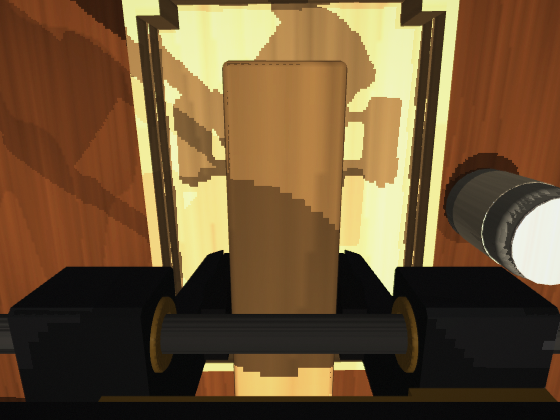

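The billet is aligned over the crate, but a jar stands close by at (510,220). I check its clearance to the gripper's body.

```bash
python3 - <<'E'
from h import *
np.set_printoptions(precision=4,suppress=True)
c=dict(np.load('pics/top0.npz'));s=dict(np.load('pics/scene0.npz'))
im=c['img'][125:175,395:450,::-1];cv2.imwrite('pics/z6.png',cv2.resize(im,None,fx=8,fy=8,interpolation=cv2.INTER_CUBIC))
for z in(.07,.09,.1): print(z,'lid centre top',onz(c,427,148,z),'scene lid',onz(s,117.5,209,z), 'lid low-x edge',onz(c,427,161,z))
# crate inner walls, wrist pic now at z=.055 / floor
w=dict(np.load('pics/wrist8.npz'))
for u,v,z in [(140,100,.055),(443,100,.055),(150,200,.055),(432,200,.055)]: print(onz(w,u,v,z))
E
```

```text
0.07 lid centre top [ 0.6535 -0.358   0.07  ] scene lid [ 0.6196 -0.3614  0.07  ] lid low-x edge [ 0.6187 -0.3573  0.07  ]
0.09 lid centre top [ 0.6503 -0.3523  0.09  ] scene lid [ 0.6398 -0.347   0.09  ] lid low-x edge [ 0.616  -0.3515  0.09  ]
0.1 lid centre top [ 0.6487 -0.3494  0.1   ] scene lid [ 0.6498 -0.3398  0.1   ] lid low-x edge [ 0.6146 -0.3487  0.1   ]
[ 0.3712 -0.2652  0.055 ]
[ 0.5826 -0.2612  0.055 ]
[ 0.3727 -0.3371  0.055 ]
[ 0.5838 -0.3329  0.055 ]
```

View pics/z6.png

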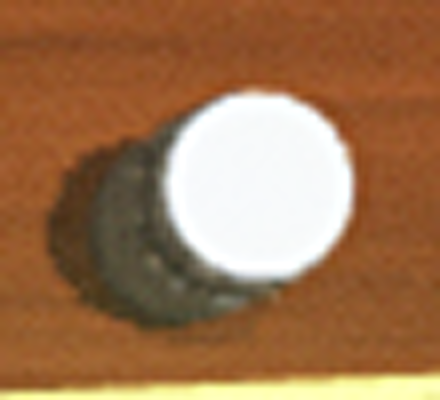

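The jar's near edge is at x≈0.615 and the gripper body reaches about 0.567, so it clears. I lower the billet.

Call:
apply_moves([
  [0.002,0.002,-0.015,0,-1],
  [0.001,0.002,-0.018,0,-1],
  [0,0,-0.018,0,-1],
  [0,0,-0.018,0,-1],
  [0,0,-0.018,0,-1],
  [0,0,-0.018,0,-1],
  [0,0,-0.018,0,-1],
  [0,0,-0.015,0,-1],
  [0,0,-0.01,0,-1],
  [0,0,-0.008,0,-1],
  [0,0,0,0,-1],
  [0,0,0,0,-1],
])

```text
t: 17.75
tcp_pos: [0.4787, -0.3308, 0.0392]
ee_rot: [[0.0, 1.0, 0.02], [-0.0, 0.02, -1.0], [-1.0, 0.0, 0.0]]
ft_force: [0.2, 0.5, -1.0]
grip_width: 0.0359
```

Call:
apply_moves([
  [0,0,-0.004,0,-1],
  [0,0,-0.003,0,-1],
  [0,0,-0.002,0,-1],
  [0,0,0,0,-1],
])

```text
t: 18.15
tcp_pos: [0.4782, -0.3305, 0.0297]
ee_rot: [[-0.0, 1.0, 0.02], [0.0, 0.02, -1.0], [-1.0, -0.0, -0.0]]
ft_force: [-1.4, -0.5, -1.0]
grip_width: 0.0357
```

Call:
apply_moves([
  [0,0,-0.001,0,-1],
  [0,0,0,0,0.6],
  [0,0,0,0,0.6],
  [0,0,0,0,0.6],
  [0,0,0,0,0.6],
  [0,0,0,0,0.6],
  [0,0,0,0,0.6],
  [0,0,0.01,0,0.6],
  [0,0,0.02,0,0.6],
  [0,0,0.03,0,0.6],
  [0,0,0.03,0,0.6],
  [0,0,0.03,0,0.6],
  [0,0,0.03,0,0.6],
  [-0.01,0.02,0.02,0,0.6],
  [-0.01,0.03,0.01,0,0.6],
  [-0.005,0.04,0.005,0,0.6],
  [0,0.04,0,0,0.6],
  [0,0.03,0,0,0.6],
  [0,0,0,0,0.6],
])

```text
t: 20.05
tcp_pos: [0.453, -0.1677, 0.2147]
ee_rot: [[0.001, 1.0, 0.023], [0.001, 0.023, -1.0], [-1.0, 0.001, -0.001]]
ft_force: [0.0, 0.3, 1.1]
grip_width: 0.0707
```

```bash
python3 - <<'E'
from h import *
np.set_printoptions(precision=4,suppress=True)
c=snap('scene','scene9');t=snap('top','top9');s=env.get_state();print(s['tcp_pos'],s['ft_force'],s['t'])
a=cv2.imread('pics/top9.png')[140:280,340:500];cv2.imwrite('pics/z9.png',cv2.resize(a,None,fx=4,fy=4))
E
```

```text
[ 0.4536 -0.1704  0.2147] [ 0.0777 -0.2841 -0.0729] 20.15
```

View pics/scene9.png

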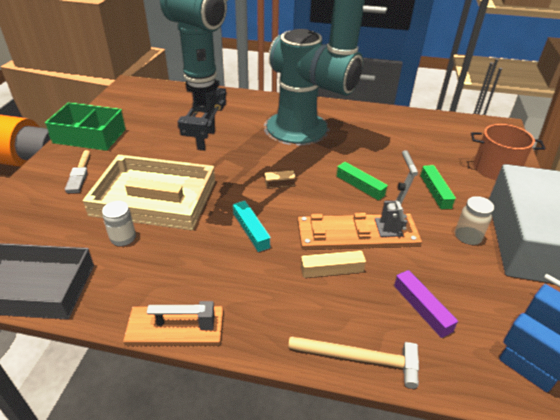

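View pics/z9.png

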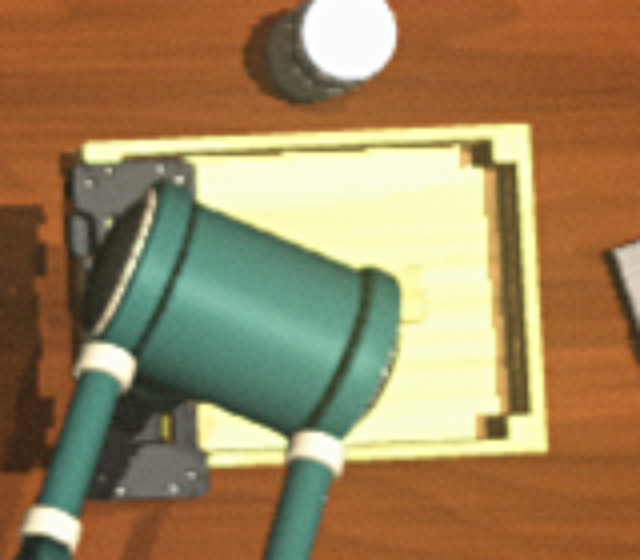

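The billet lies flat in the crate, at (153,188) in the scene view. The clamp stands open, with its bar at (408,160), and the gripper is clear of everything. I hand the job in.

```bash
python3 - <<'E'
from h import *
s=env.get_state();print(s['qvel'],s['t']);print(env.sign_off())
E
```

```text
[-0.02565121  0.02026759 -0.01556176 -0.00237947 -0.00478847 -0.00275951] 20.15
the job is handed in; nothing more can be done
None
```

I swung the clamp open, lifted the billet out of the jig and laid it in the crate. I handed the job in at about 20 s of the 54 s allowed; sign-off gives no verdict.

- **Clamp:** I gripped the handle bar and followed the arc to roughly 1.65 rad by the measured tool position, with the billet still in the jig. After I let go, the arm stayed open in every later picture, including the last scene view.
- **Billet:** I gripped it across its middle (measured width 36 mm), carried it over, and released it about 1 mm above the crate floor, near the crate's centre. The last scene view shows it lying flat inside the walls. In the last top view the robot hid most of it, so that view confirms little. I did not measure its final tilt or height separately.
- **Forces:** On the way up, the wrist force reached about 30 N towards the hinge because my arc was a few millimetres too wide. I eased inward and it fell to about 10 N.
- **Grip reading:** The fingers read 10–13 mm on the 15 mm bar. I did not explain this, but the grip held.
- **At hand-in:** The gripper was clear of everything, the wrist force was near zero, and the joints read about 0.03 rad/s or less.

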